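# Load the brass seal blanks into the lapping machine's chute

## Task

Load the two brass seal blanks into the lapping machine's gravity chute, so that they come to rest one behind the other against the red stop at its lower end, each face down with its tang up and its round nose pointing downhill. Leave the steel blank where it lies.

Things in the scene. Friction and masses are not known exactly. Their poses are not given: they have to be found in the camera images.
- brass1_mid (a point): Yellow brass seal blank, about 0.2 kg: D-shaped face plate 50 x 34 x 8 mm lying face down, with an upright flat tang at its middle (22 mm along x, 10 mm along y, 34 mm tall; 42 mm high overall). The plate's round nose is at +x, its square end at -x. The point is its centre, half-way up: 21 mm above the face, 25 mm from nose tip and square end; x to the nose, z up out of the tang.
- brass2_mid (a point): The second yellow brass blank, like brass1. The point is its centre, 21 mm up; x to the nose, z up.
- steel1_mid (a point): A grey steel blank of the same shape, not to be loaded. The point is its centre, 21 mm up; x to the nose, z up.
- chute_mouth (a point): Loading place on the floor of a fixed slippery trough with blue walls 10 mm high, 159 mm above the table. x points downhill (28 degrees), y across, z square to the floor. A blank let go here slides to the stop within two seconds. Inside width 64 mm from the open top end, 45 mm uphill, to 30 mm downhill of this point, narrowing to 42 mm at 80 mm and on to the stop.
- chute_stop (a point): Foot of the red stop (22 mm high) across the trough's lower end, on the floor at mid-width, 210 mm downhill of chute_mouth; same axes. The two loaded blanks fill the 100 mm uphill of it. A low green lapping machine stands beyond.

How it is judged (in metres and radians):
At the end, for the whole second after the job is handed in: Both brass blanks at rest flat on the chute floor (11 degrees), tang up, nose downhill (15 degrees), within 15 mm of mid-width, in either order: one centre within 40 mm of the stop, the other within 95 mm, none nearer than 10 mm. Steel blank within 30 mm of its start (x of brass1_mid in the frame of chute_stop between -0.095 and -0.01 m and y of brass1_mid in the frame of chute_stop between -0.015 and 0.015 m and z of brass1_mid in the frame of chute_stop between 0.008 and 0.032 m and angle between each of brass1_mid, brass2_mid's own z axis and vertical below 0.75 rad and angle between the z axis of each of brass1_mid, brass2_mid and the z axis of chute_stop, either way round below 0.2 rad and angle between the x axis of each of brass1_mid, brass2_mid and the x axis of chute_stop, either way round below 0.27 rad and x of chute_stop in the frame of brass1_mid above 0.005 m and linear speed of each of brass1, brass2 below 0.02 m/s and x of brass2_mid in the frame of chute_stop between -0.095 and -0.01 m and y of brass2_mid in the frame of chute_stop between -0.015 and 0.015 m and z of brass2_mid in the frame of chute_stop between 0.008 and 0.032 m and x of chute_stop in the frame of brass2_mid above 0.005 m and x of any of brass1_mid, brass2_mid in the frame of chute_stop above -0.04 m and distance of steel1_mid from where it was at the start of the episode below 0.03 m); the robot touches nothing.
It fails at once if the steel blank is moved by more than 30 mm (distance of steel1_mid from where it was at the start of the episode above 0.03 m).
It also fails if it takes over 72 s, if anything falls off the work surface, if the arm or the gripper's body presses on something with over 40 N, if the wrist force passes 120 N, or if a joint passes its speed limit or range.

## Robot

A 6-joint arm with a two-finger parallel gripper is mounted at the origin on the work surface. World frame = base frame: x ahead of the robot, y to its left, z up, the work surface at z = 0. Lengths are in m, angles in degrees, forces in N, time in s.
With the tool pointing down it reaches from about 0.275 to 0.75 m from the base axis. Payload 10.2 kg.
Tool frame: the origin (TCP) lies between the finger pads; the fingertips stand 17 mm ahead of it and the grasp point (between the pads) lies 2 mm behind it; z points along the fingers, y is the line along which they close (so a half turn about z gives the same grasp; the last joint's range is limited). The gripper opens to 88 mm and grips with 3 to 60 N. Pads are 18 mm wide; open, the fingers measure 123 mm over their backs; the gripper's body (75 mm by 187 mm) begins 45 mm behind the grasp point.
Start: joints at [-12.8, 17.928, 85.812, -0, 76.261, -12.8], TCP at [0.525, -0, 0.228] pointing down, gripper open.
Joint ranges: [-168.41, 168.41], [-55.51, 124.54], [10.69, 146.95], [-70.63, 250.63], [1, 178], [-165.06, 165.06]. Speed limits (degrees/s): [136.94, 136.94, 172.46, 180, 180, 180].

## Interface

Orientations are given as a 3x3 rotation matrix whose columns are the frame's x, y, z axes.
In Python, from bench import ctrl gives the robot as it stands.
- The arm moves only by the shell command python3 -m jog 'ROWS' [FORCE]. ROWS is JSON, a list of rows, each an object with "translation": the shift along the tool's x, y, z in mm, a list of three; "rot": the turn, a rotation vector about the tool's x, y, z in rad, a list of three; "fingers": the finger opening in mm, from 0 to 88.1. In form: [{"translation": [x, y, z], "rot": [ax, ay, az], "fingers": fingers}, ...]. A call has 1 to 20 rows; each row is the pose to reach, as a shift and turn from the pose commanded when the call began, along the tool's axes at that moment; what a row does not reach only later rows make up. A row lasts 1/8 s, in which the tool goes at most 62.5 mm and 10.7 degrees, less where a joint would pass 70% of its speed; a pose out of reach is approached as far as the arm can. A call with a gripper value outside its range is refused whole. The fingers move at their own pace and stop on an object; FORCE is the grip in N (left out, the last holds). Time passes only in rows, so rows that repeat a pose let the fingers close. It gives the time, the measured TCP pose, the force, the opening and the grip force at its end, in the units of the state.
- ctrl.get_state(): the state, without advancing time (a new reading comes with each control period).
- ctrl.camera(name): name is "scene" or "side" or "wrist"; returns a dict with "img" (420x560x3 uint8, red, green, blue), "depth" (420x560 float32, m along the optical axis (not along the pixel's ray), 0 where there is no reading), "K" (3x3 intrinsics, pixels), "R" (3x3) and "t" (3): a world point X has camera coordinates R X + t; the wrist camera has in their place "mount" (4x4, takes a point from camera to tool coordinates, whose origin is the TCP and whose axes are the flange's). Camera axes: x right, y down, z forward; pixel columns grow to the right and rows downward; lengths in m; the calibration is good to about 2 mm. A picture is of the moment at which its call begins: read the wrist's pose just before it.
- ctrl.close_job(): hands the job in; it is judged then, once.
The state is a dict: "clock": time; "q": joint angles; "joint_velocities": joint speeds; "effort": joint torques, N m; "tcp_pos": TCP position; "eef_rot": TCP orientation; "contact_force": force on the tool from outside, world axes, zero at the start; "ft_torque": the same for the moment, N m; "finger_gap": opening from 0.0 (shut) to 1.0 (fully open); "grip_force": force on a finger pad.
Only numpy, scipy, OpenCV 4.12 (cv2) and the standard library are available. Lean on these libraries where they do the work, as an engineer would, in place of code of your own. Each camera call takes 0.05 s, during which the arm holds its last target. There are 200 camera calls.

## Working session

There is one attempt and no reset: what is moved stays moved. The work goes in short steps, Python scripts to look and compute and a shell command to move; the robot and the scene stay as the last step left them, time stands still between calls to the robot, and variables do not carry over. Pictures are saved under pics/ and viewed, at most 10 in all, crops included, and the job is handed in when it is done.

```bash
ls; mkdir -p pics; python3 - <<'E'
from bench import ctrl
import cv2,numpy as np,pickle
s=ctrl.get_state();print(s['tcp_pos'],s['eef_rot'],s['clock'],s['contact_force'])
d={}
for n in("scene","side"):
    c=ctrl.camera(n);d[n]=c;cv2.imwrite(f"pics/{n}0.png",c["img"][:,:,::-1])
    print(n,c['K'].round(1).tolist(),(-c['R'].T@c['t']).round(3),c['R'].round(2).tolist())
pickle.dump(d,open("d0.pkl","wb"))
E
```

```text
pics
[5.24754491e-01 4.08293495e-05 2.27288091e-01] [[-1.08051502e-05  9.99999286e-01 -1.19500451e-03]
 [ 9.99999962e-01  1.11322427e-05  2.73710197e-04]
 [ 2.73723305e-04 -1.19500151e-03 -9.99999249e-01]] 0.0 [-0.24203882 -0.56457319  0.33167616]
scene [[394.3, 0.0, 274.3], [0.0, 394.3, 211.6], [0.0, 0.0, 1.0]] [ 0.9   -0.307  0.782] [[0.57, 0.82, 0.02], [0.64, -0.44, -0.63], [-0.51, 0.37, -0.78]]
side [[456.0, 0.0, 277.2], [0.0, 456.0, 213.5], [0.0, 0.0, 1.0]] [ 0.012 -0.714  0.709] [[0.84, -0.54, 0.0], [-0.3, -0.47, -0.83], [0.45, 0.7, -0.56]]
```

View pics/scene0.png

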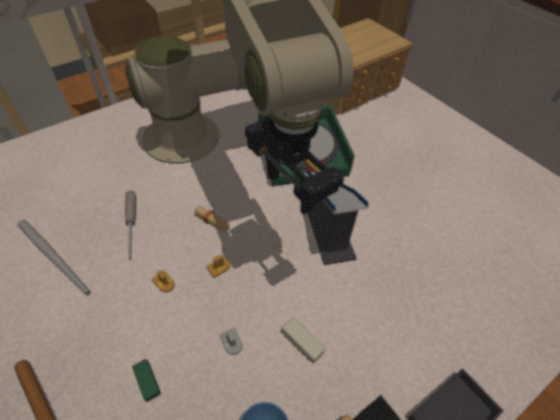

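View pics/side0.png

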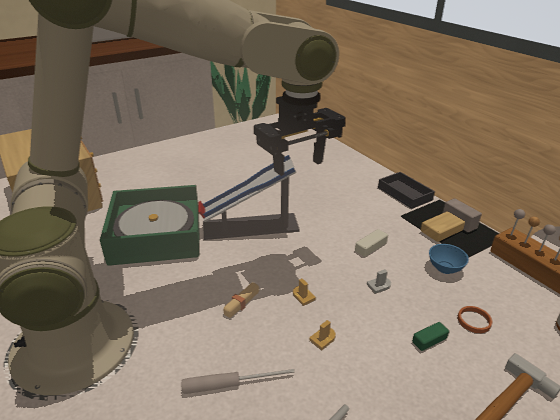

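Scene picture: brass blanks at about (163,281) and (218,266), steel at (232,341), chute top end near (350,195), arm hiding part of the chute. The side picture shows the chute from (290,165) down to the red stop at (201,210).

```bash
cat > h.py <<'E'
import numpy as np,cv2,pickle
def pts(c,m):
    v,u=np.nonzero(m&(c['depth']>0));z=c['depth'][v,u];K=c['K']
    p=np.stack([(u-K[0,2])/K[0,0]*z,(v-K[1,2])/K[1,1]*z,z],1)
    return (p-c['t'])@c['R'],u,v
def comps(m,amin):
    n,l,s,ce=cv2.connectedComponentsWithStats(m.astype(np.uint8))
    return [(l==i,s[i],ce[i]) for i in range(1,n) if s[i,4]>=amin]
E
python3 - <<'E'
from h import *
d=pickle.load(open("d0.pkl","rb"))
rows=[]
for n,c in d.items():
    hsv=cv2.cvtColor(c['img'],cv2.COLOR_RGB2HSV);h,s,v=cv2.split(hsv)
    for nm,m in(("brass",(h>15)&(h<32)&(s>130)&(v>60)),("blue",(h>100)&(h<125)&(s>90)),("red",((h<6)|(h>174))&(s>150)&(v>60))):
        for k,st,ce in comps(m,25):
            p,_,_=pts(c,k)
            if not len(p):continue
            if not(0.1<p[:,0].mean()<0.8 and abs(p[:,1].mean())<.5 and p[:,2].mean()<.3):continue
            print(n,nm,st[4],ce.round(),"med",np.median(p,0).round(3),"lo",np.percentile(p,3,0).round(3),"hi",np.percentile(p,97,0).round(3))
            if nm=="blue":
                q=p-p.mean(0);print("  dir",np.linalg.svd(q,full_matrices=False)[2][0].round(3))
s=d['scene']['img'];a=cv2.resize(s[245:365,130:260],None,fx=4,fy=4,interpolation=2)
b=cv2.resize(d['side']['img'][145:265,180:310],None,fx=2,fy=2,interpolation=2)
cv=np.zeros((480,520+260,3),np.uint8);cv[:,:520]=a;cv[:240,520:]=b
cv[240:480,520:]=cv2.resize(d['side']['img'][260:360,275:400],(260,240),interpolation=2)
cv2.imwrite("pics/crop1.png",cv[:,:,::-1])
E
```

```text
scene brass 269 [218. 266.] med [ 0.459 -0.136  0.01 ] lo [ 0.442 -0.154  0.007] hi [ 0.47  -0.113  0.043]
scene brass 264 [163. 281.] med [ 0.428 -0.253  0.01 ] lo [ 0.403 -0.267  0.007] hi [ 0.444 -0.238  0.044]
scene blue 49 [355. 194.] med [0.55  0.162 0.16 ] lo [0.499 0.142 0.13 ] hi [0.595 0.175 0.185]
  dir [-0.635  0.446 -0.631]
scene blue 32 [330. 204.] med [0.549 0.088 0.175] lo [0.527 0.079 0.16 ] hi [0.57  0.097 0.186]
  dir [ 0.806 -0.353  0.474]
scene blue 527 [264. 413.] med [ 0.765 -0.218  0.026] lo [ 0.752 -0.25   0.012] hi [ 0.791 -0.197  0.04 ]
  dir [ 0.562  0.827 -0.029]
side brass 47 [153. 217.] med [0.259 0.25  0.061] lo [0.252 0.24  0.055] hi [0.269 0.262 0.063]
side brass 212 [303. 293.] med [ 0.45  -0.14   0.009] lo [ 0.437 -0.156  0.005] hi [ 0.468 -0.111  0.044]
side brass 285 [323. 336.] med [ 0.414 -0.255  0.009] lo [ 0.395 -0.269  0.005] hi [ 0.44  -0.237  0.044]
side blue 869 [448. 258.] med [ 0.807 -0.228  0.027] lo [ 0.75  -0.274  0.007] hi [ 0.831 -0.197  0.042]
  dir [-0.862 -0.501  0.082]
side red 42 [201. 207.] med [0.371 0.203 0.078] lo [0.361 0.184 0.068] hi [0.379 0.221 0.082]
```

View pics/crop1.png

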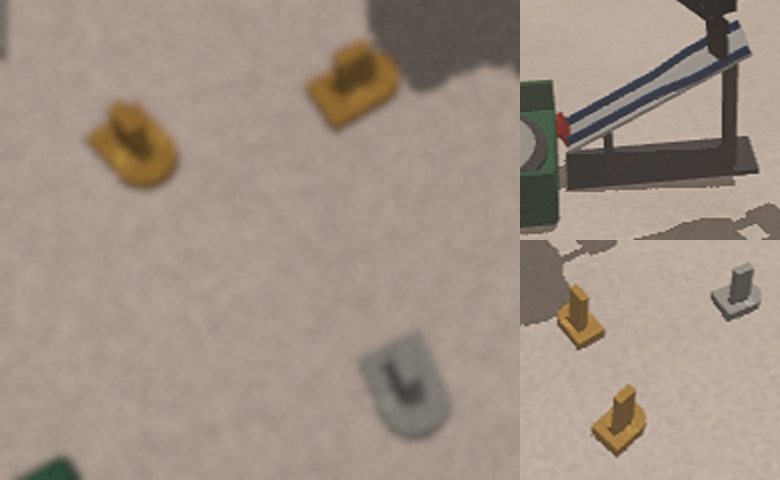

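The crop shows the left brass with its nose to the lower right, the right brass (beside the arm's shadow) with its nose to the upper right, and the steel with its nose down. I'm clearing the arm from the chute to look at both from close by.

```bash
python3 -m jog '[{"translation":[-190,-85,-60],"rot":[0,0,0],"fingers":88},{"translation":[-190,-85,-60],"rot":[0,0,0],"fingers":88},{"translation":[-190,-85,-60],"rot":[0,0,0],"fingers":88},{"translation":[-190,-85,-60],"rot":[0,0,0],"fingers":88},{"translation":[-190,-85,-60],"rot":[0,0,0],"fingers":88},{"translation":[-190,-85,-60],"rot":[0,0,0],"fingers":88}]' 30
python3 - <<'E'
from h import *
from bench import ctrl
d={}
for n in("wrist","scene","side"):
    s=ctrl.get_state();c=ctrl.camera(n);c['T']=(s['tcp_pos'],s['eef_rot']);d[n]=c
T=np.eye(4);T[:3,:3]=d['wrist']['T'][1];T[:3,3]=d['wrist']['T'][0]
print(s['tcp_pos'],d['wrist']['mount'].round(3).tolist())
M=T@d['wrist']['mount'];c=d['wrist'];c['R']=M[:3,:3].T;c['t']=-c['R']@M[:3,3]
pickle.dump(d,open("d1.pkl","wb"))
for n,c in d.items():
    h,s,v=cv2.split(cv2.cvtColor(c['img'],cv2.COLOR_RGB2HSV))
    for nm,m in(("brass",(h>15)&(h<32)&(s>130)&(v>60)),("blue",(h>100)&(h<125)&(s>70)),("red",((h<6)|(h>174))&(s>130)&(v>60))):
        for k,st,ce in comps(m,25):
            p,_,_=pts(c,k)
            if not len(p):continue
            if not(0.1<p[:,0].mean()<0.7 and abs(p[:,1].mean())<.5 and p[:,2].mean()<.3):continue
            print(n,nm,st[4],ce.round(),"med",np.median(p,0).round(3),"lo",np.percentile(p,3,0).round(3),"hi",np.percentile(p,97,0).round(3))
            if nm=="blue":
                q=p-p.mean(0);print("  dir",np.linalg.svd(q,full_matrices=False)[2][0].round(3))
a=cv2.resize(d['scene']['img'][80:230,240:390],(420,420),interpolation=2)
b=cv2.resize(d['wrist']['img'],(380,285),interpolation=3)
cv=np.zeros((420,800,3),np.uint8);cv[:,:420]=a;cv[:285,420:]=b
cv2.imwrite("pics/p2.png",cv[:,:,::-1])
E
```

```text
clock: 0.85
tcp_pos: [0.4402, -0.1892, 0.2873]
eef_rot: [[-0.001, 1.0, -0.001], [1.0, 0.001, 0.001], [0.001, -0.001, -1.0]]
contact_force: [1.0, 0.5, -0.0]
finger_gap: 1.002
grip_force: 0.0
[ 0.44033376 -0.18893787  0.2873733 ] [[0.001, -0.947, -0.322, 0.084], [1.0, 0.001, -0.0, -0.001], [0.001, -0.322, 0.947, -0.156], [0.0, 0.0, 0.0, 1.0]]
wrist brass 1030 [193.  49.] med [ 0.35  -0.072  0.023] lo [ 0.326 -0.087  0.018] hi [ 0.373 -0.059  0.025]
wrist brass 528 [146.  70.] med [ 0.299 -0.093  0.023] lo [ 0.285 -0.103  0.019] hi [ 0.311 -0.082  0.025]
wrist brass 1176 [291. 107.] med [ 0.451 -0.131  0.008] lo [ 0.437 -0.153  0.006] hi [ 0.467 -0.11   0.042]
wrist brass 724 [260. 208.] med [ 0.416 -0.247  0.008] lo [ 0.396 -0.265  0.006] hi [ 0.439 -0.234  0.042]
scene brass 28 [303. 139.] med [0.264 0.251 0.061] lo [0.256 0.242 0.059] hi [0.271 0.258 0.063]
scene brass 264 [218. 266.] med [ 0.458 -0.136  0.01 ] lo [ 0.443 -0.155  0.007] hi [ 0.47  -0.113  0.043]
scene brass 259 [163. 281.] med [ 0.428 -0.254  0.01 ] lo [ 0.402 -0.267  0.007] hi [ 0.443 -0.24   0.044]
scene blue 112 [345. 186.] med [0.505 0.173 0.135] lo [0.403 0.144 0.076] hi [0.591 0.215 0.181]
  dir [ 0.838 -0.296  0.459]
scene blue 102 [322. 192.] med [0.511 0.105 0.152] lo [0.381 0.08  0.075] hi [0.569 0.173 0.187]
  dir [ 0.782 -0.412  0.468]
scene red 133 [316. 166.] med [0.374 0.205 0.073] lo [0.363 0.183 0.064] hi [0.384 0.224 0.081]
side brass 48 [153. 217.] med [0.26  0.249 0.06 ] lo [0.251 0.241 0.056] hi [0.268 0.263 0.063]
side brass 197 [303. 294.] med [ 0.451 -0.141  0.009] lo [ 0.437 -0.156  0.005] hi [ 0.467 -0.111  0.044]
side brass 369 [323. 335.] med [ 0.414 -0.255  0.01 ] lo [ 0.396 -0.269  0.004] hi [ 0.44  -0.238  0.044]
side red 62 [201. 208.] med [0.371 0.201 0.076] lo [0.36  0.182 0.054] hi [0.384 0.234 0.081]
```

View pics/p2.png

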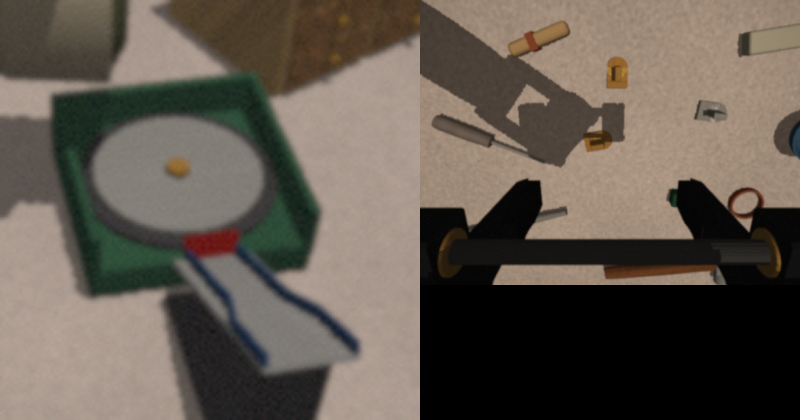

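The picture shows the chute clear (mouth end at lower right, red stop beside the green machine). In the wrist view brass A at (617,72) has its nose image-up (+y), and brass B at (598,140) has its nose to the right (+x). Now the poses.

```bash
python3 - <<'E'
from h import *
d=pickle.load(open("d1.pkl","rb"))
for n in("wrist","scene","side"):
    c=d[n]
    h,s,v=cv2.split(cv2.cvtColor(c['img'],cv2.COLOR_RGB2HSV))
    for k,st,ce in comps((h>14)&(h<34)&(s>110)&(v>40),100):
        p,_,_=pts(c,k)
        if not len(p) or not(.39<np.median(p[:,0])<.48 and -.27<np.median(p[:,1])<-.1):continue
        pl=p[(p[:,2]<.012)];tg=p[p[:,2]>.036]
        r=cv2.minAreaRect((pl[:,:2]*1000).astype(np.float32));bx=cv2.boxPoints(r)
        e=bx[1]-bx[0];f=bx[2]-bx[1];L=e if np.hypot(*e)>np.hypot(*f) else f
        rt=cv2.minAreaRect((tg[:,:2]*1000).astype(np.float32))
        print(n,"rect c",np.round(r[0],1),"size",np.round(r[1],1),"long az",np.degrees(np.arctan2(L[1],L[0])).round(1),"centroid",(pl[:,:2].mean(0)*1e3).round(1),
          "tang top",np.round(rt[0],1),np.round(rt[1],1),round(rt[2],1),"ztop",np.median(tg[:,2]).round(4),"zpl",np.median(pl[:,2]).round(4))
# chute
c=d['scene'];h,s,v=cv2.split(cv2.cvtColor(c['img'],cv2.COLOR_RGB2HSV))
W=[];
for k,st,ce in comps((h>100)&(h<125)&(s>70),60):
    p,_,_=pts(c,k)
    if p[:,2].mean()>.1: W.append(p)
P=np.vstack(W);
az=np.radians(156.4)
# floor pixels: grey inside the hull of the walls
hull=np.zeros(h.shape,np.uint8)
uv=np.array([[u,vv] for (u,vv) in [(0,0)]])
K=c['K'];q=P@c['R'].T+c['t'];uv=np.stack([q[:,0]/q[:,2]*K[0,0]+K[0,2],q[:,1]/q[:,2]*K[1,1]+K[1,2]],1)
cv2.fillConvexPoly(hull,cv2.convexHull(uv.astype(np.float32)).astype(np.int32),1)
F,_,_=pts(c,(hull>0)&(s<40)&(v>110))
F=F[F[:,2]>.05]
for it in range(4):
    A=np.c_[F[:,:2],np.ones(len(F))];co=np.linalg.lstsq(A,F[:,2],rcond=None)[0];res=F[:,2]-A@co
    F=F[abs(res)<max(.003,2*res.std())]
print("floor grad az",np.degrees(np.arctan2(-co[1],-co[0])).round(1),"slope",np.degrees(np.arctan(np.hypot(co[0],co[1]))).round(1),len(F),res.std())
D=np.array([np.cos(az),np.sin(az)]);N=np.array([-D[1],D[0]])
o=np.array([.378,.202])
for lo in np.arange(-.24,0,.03):
    out=[]
    for p in W:
        a=(p[:,:2]-o)@D;b=(p[:,:2]-o)@N;m=(a>=lo)&(a<lo+.03)
        out.append((b[m].mean()*1e3).round(1) if m.sum()>2 else None)
    print("along",round(lo+.015,3),out,"mid",None if None in out else sum(out)/2)
p0=o-.1854*D
print("mouth guess",p0,"floor z there",np.r_[p0,1]@co,"stop z",np.r_[o,1]@co)
red,_,_=pts(c,(((h<6)|(h>174))&(s>130)&(v>60))&(np.arange(560)[None]>290)&(np.arange(560)[None]<340)&(np.arange(420)[:,None]<200))
print("red along",np.percentile((red[:,:2]-o)@D,[5,50,95]),"lat",np.percentile((red[:,:2]-o)@N,[3,50,97]))
E
```

```text
wrist rect c [ 451.7 -131.4] size [33.3 50. ] long az -89.1 centroid [ 451.5 -132. ] tang top [ 451.8 -129.6] [ 9.5 21.2] 0.6 ztop 0.0412 zpl 0.0074
wrist rect c [ 418.2 -251.4] size [51.  37.7] long az 9.7 centroid [ 416.8 -246.7] tang top [ 418.9 -249.4] [21.6 10.4] 11.7 ztop 0.0412 zpl 0.0074
scene rect c [ 455.3 -132.7] size [33.6 47.7] long az -89.3 centroid [ 458.2 -137. ] tang top [ 455.8 -131.8] [ 9.6 20.7] 0.9 ztop 0.0425 zpl 0.0088
scene rect c [ 414.6 -253.5] size [63.8 31.8] long az 8.7 centroid [ 424.6 -253.7] tang top [ 422.  -251.6] [23.8  9.2] 11.9 ztop 0.0429 zpl 0.0091
side rect c [ 452.7 -132.1] size [49.6 34.5] long az 89.8 centroid [ 449.6 -138.8] tang top [ 452.2 -131.8] [22.4  8.5] 90.0 ztop 0.0422 zpl 0.0087
side rect c [ 427.7 -245.9] size [73.2 40.3] long az 24.1 centroid [ 413.3 -255.2] tang top [ 420.5 -251.2] [22.3 10.1] 13.5 ztop 0.0424 zpl 0.0087
floor grad az 156.0 slope 28.0 716 0.0006260006974260242
along -0.225 [np.float64(-32.2), np.float64(35.9)] mid 1.8499999999999979
along -0.195 [np.float64(-32.1), np.float64(35.8)] mid 1.8499999999999979
along -0.165 [np.float64(-31.8), np.float64(35.8)] mid 1.9999999999999982
along -0.135 [np.float64(-26.9), np.float64(30.0)] mid 1.5500000000000007
along -0.105 [np.float64(-21.4), np.float64(24.6)] mid 1.6000000000000014
along -0.075 [np.float64(-21.2), np.float64(24.9)] mid 1.8499999999999996
along -0.045 [np.float64(-21.6), np.float64(24.8)] mid 1.5999999999999996
along -0.015 [np.float64(-21.1), np.float64(24.9)] mid 1.8999999999999986
mouth guess [0.54789365 0.12777529] floor z there 0.15829529237940781 stop z 0.059857505091284874
red along [-0.00092804  0.00461921  0.00915037] lat [-0.0219328  -0.00117815  0.02277506]
```

```bash
python3 -m jog '[{"translation":[58,12,190],"rot":[0,0,0],"fingers":60},{"translation":[58,12,190],"rot":[0,0,0],"fingers":60},{"translation":[58,12,190],"rot":[0,0,0],"fingers":60},{"translation":[58,12,190],"rot":[0,0,0],"fingers":60},{"translation":[58,12,190],"rot":[0,0,0],"fingers":60},{"translation":[58,12,230],"rot":[0,0,0],"fingers":60},{"translation":[58,12,254],"rot":[0,0,0],"fingers":60},{"translation":[58,12,254],"rot":[0,0,0],"fingers":60},{"translation":[58,12,254],"rot":[0,0,0],"fingers":60},{"translation":[58,12,254],"rot":[0,0,0],"fingers":0},{"translation":[58,12,254],"rot":[0,0,0],"fingers":0},{"translation":[58,12,254],"rot":[0,0,0],"fingers":0},{"translation":[58,12,254],"rot":[0,0,0],"fingers":0},{"translation":[58,12,254],"rot":[0,0,0],"fingers":0},{"translation":[58,12,254],"rot":[0,0,0],"fingers":0}]' 30
```

```text
clock: 2.88
tcp_pos: [0.452, -0.132, 0.0338]
eef_rot: [[0.0, 1.0, -0.0], [1.0, -0.0, 0.0], [0.0, -0.0, -1.0]]
contact_force: [0.8, 0.1, -0.1]
finger_gap: 0.023
grip_force: 0.0
```

```bash
python3 -m jog '[{"translation":[0,0,0],"rot":[0,0,0],"fingers":0},{"translation":[0,0,0],"rot":[0,0,0],"fingers":0}]' 30
python3 - <<'E'
from h import *
from bench import ctrl
a=ctrl.camera("scene")['img'][190:310,140:290];b=ctrl.camera("side")['img'][200:350,230:380]
cv=np.zeros((400,800,3),np.uint8);cv[:320,:400]=cv2.resize(a,(400,320),interpolation=2);cv[:,400:]=cv2.resize(b,(400,400),interpolation=2)
cv2.imwrite("pics/p3.png",cv[:,:,::-1])
E
```

```text
clock: 3.12
tcp_pos: [0.452, -0.132, 0.0338]
eef_rot: [[-0.0, 1.0, -0.0], [1.0, 0.0, 0.0], [0.0, -0.0, -1.0]]
contact_force: [0.4, 0.6, -0.0]
finger_gap: 0.003
grip_force: 0.0
```

View pics/p3.png

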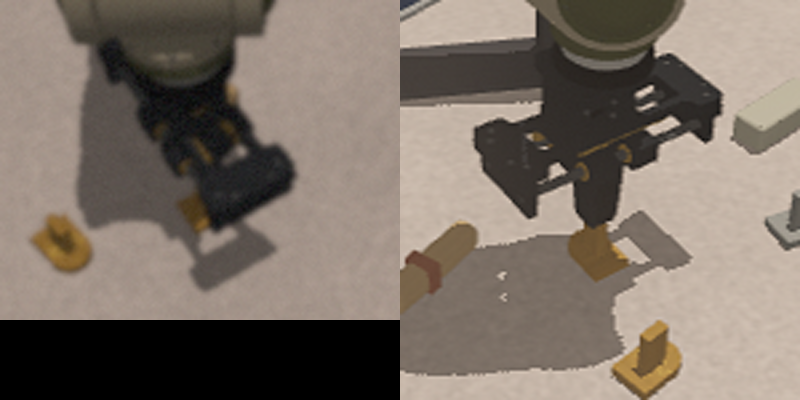

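The side crop shows the shut fingers at (597,225) with tang and plate whole below or behind them; nothing is held. I'll measure where the fingertips and the blank really are.

```bash
python3 - <<'E'
from h import *
from bench import ctrl
s=ctrl.get_state();T=np.eye(4);T[:3,:3]=s['eef_rot'];T[:3,3]=s['tcp_pos'];print(s['tcp_pos'],s['q'])
d={}
for n in("wrist","scene","side"):
    c=ctrl.camera(n);d[n]=c
    if n=="wrist":
        M=T@c['mount'];c['R']=M[:3,:3].T;c['t']=-c['R']@M[:3,3]
    h,ss,v=cv2.split(cv2.cvtColor(c['img'],cv2.COLOR_RGB2HSV))
    p,u,vv=pts(c,np.ones(h.shape,bool))
    m=(abs(p[:,0]-.452)<.05)&(abs(p[:,1]+.131)<.05)&(p[:,2]>.003)&(p[:,2]<.12)
    br=m&((h>12)&(h<34)&(ss>110))[vv,u]; dk=m&((ss<100)&(v<60))[vv,u]&(p[:,2]>.015)
    for nm,k in(("brass",br),("dark",dk)):
        q=p[k]
        if len(q)>10:
            print(n,nm,len(q),"lo",np.percentile(q,2,0).round(4),"hi",np.percentile(q,98,0).round(4))
            z0=np.percentile(q[:,2],1)if nm=="dark" else np.percentile(q[:,2],99)-.004
            e=q[(q[:,2]<z0+.012)] if nm=="dark" else q[q[:,2]>.036]
            if len(e):print("    ext",e.min(0).round(4),e.max(0).round(4),len(e))
cv2.imwrite("pics/p4.png",d['wrist']['img'][:,:,::-1])
pickle.dump(d,open("d2.pkl","wb"))
E
```

```text
[ 0.45199428 -0.13201546  0.03381178] [-3.05812321e+01  2.63613329e+01  1.07152513e+02  9.45112344e-04
  4.64889470e+01 -3.05786869e+01]
wrist brass 4248 lo [ 0.4362 -0.1401  0.0056] hi [ 0.4678 -0.1054  0.1162]
    ext [ 0.4223 -0.1427  0.036 ] [ 0.4644 -0.0972  0.12  ] 820
wrist dark 8908 lo [ 0.4221 -0.1313  0.0498] hi [ 0.4786 -0.0973  0.1197]
    ext [ 0.4358 -0.141   0.0449] [ 0.4648 -0.1204  0.0603] 982
scene brass 99 lo [ 0.4396 -0.1565  0.006 ] hi [ 0.471  -0.1397  0.0246]
    ext [ 0.4829 -0.137   0.1165] [ 0.4829 -0.137   0.1165] 1
scene dark 45 lo [ 0.4268 -0.1668  0.0708] hi [ 0.4838 -0.1204  0.1199]
    ext [ 0.4559 -0.1426  0.0361] [ 0.4559 -0.1426  0.0361] 1
side brass 285 lo [ 0.4364 -0.1566  0.004 ] hi [ 0.4677 -0.1093  0.0422]
    ext [ 0.4204 -0.1589  0.036 ] [ 0.4587 -0.1352  0.119 ] 16
side dark 288 lo [ 0.4213 -0.1662  0.0495] hi [ 0.4672 -0.1261  0.1193]
    ext [ 0.4374 -0.1442  0.046 ] [ 0.4628 -0.1247  0.0602] 53
```

View pics/p4.png

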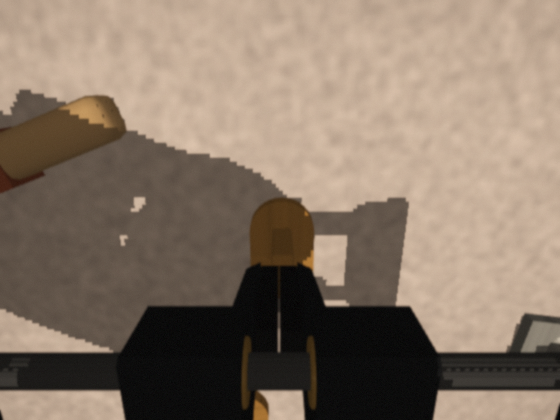

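The wrist view shows the shut fingertips at (280,268), just above the tang at (283,240). By depth they end near z = 0.045, about 28 mm higher than the stated geometry gives. I'll check this against the open-finger picture.

```bash
python3 - <<'E'
from h import *
for f,tz,ctr in(("d1.pkl",.2874,(.440,-.189)),("d2.pkl",.0338,(.452,-.132)),("d0.pkl",.2273,(.525,0))):
    d=pickle.load(open(f,"rb"))
    for n,c in d.items():
        h,s,v=cv2.split(cv2.cvtColor(c['img'],cv2.COLOR_RGB2HSV))
        p,u,vv=pts(c,(v<75)&(s<110))
        p=p-np.array([*ctr,tz])
        for sg in(-1,1):
            q=p[(abs(p[:,1])<.03)&(sg*p[:,0]>0)&(abs(p[:,0])<.075)&(p[:,2]>-.03)&(p[:,2]<.09)]
            if len(q)<5:continue
            zl=np.percentile(q[:,2],.5);e=q[q[:,2]<zl+.008]
            print(f,n,sg,len(q),"lowest rel z (mm)",(np.sort(q[:,2])[[0,2,4]]*1e3).round(1),"x",(e[:,0].min()*1e3).round(1),(e[:,0].max()*1e3).round(1),"y",(e[:,1].min()*1e3).round(1),(e[:,1].max()*1e3).round(1))
E
```

```text
d1.pkl wrist -1 9050 lowest rel z (mm) [10.4 10.9 11.1] x -58.1 -44.8 y -8.5 11.3
d1.pkl wrist 1 9023 lowest rel z (mm) [ 9.9 10.  10.2] x 42.3 55.9 y -8.8 11.6
d1.pkl scene -1 27 lowest rel z (mm) [24.8 31.8 36.3] x -43.9 -42.4 y -5.2 8.2
d1.pkl scene 1 184 lowest rel z (mm) [12.6 15.4 17.1] x 44.6 59.8 y -11.5 9.7
d1.pkl side -1 298 lowest rel z (mm) [13.5 14.6 15.6] x -57.8 -45.4 y -12.4 7.3
d1.pkl side 1 491 lowest rel z (mm) [12.1 12.3 13.3] x 42.6 54.2 y -11.2 9.3
d2.pkl wrist -1 4682 lowest rel z (mm) [11.1 12.1 12.3] x -15.6 -0.0 y -9.0 11.5
d2.pkl wrist 1 4113 lowest rel z (mm) [11.6 11.8 12. ] x 0.3 12.0 y 7.8 11.5
d2.pkl scene -1 10 lowest rel z (mm) [ 3.3 81.8 85.2] x -1.2 -1.2 y -10.1 -10.1
d2.pkl scene 1 52 lowest rel z (mm) [ 2.3 41.7 45. ] x 0.3 3.9 y -10.6 -10.2
d2.pkl side -1 177 lowest rel z (mm) [-1.4 12.6 15.7] x -2.8 -1.8 y 6.2 11.3
d2.pkl side 1 109 lowest rel z (mm) [12.2 14.2 15.8] x 1.0 10.8 y -11.5 -7.7
d0.pkl scene -1 272 lowest rel z (mm) [11.3 12.  12.6] x -57.0 -43.0 y -11.6 9.1
d0.pkl scene 1 90 lowest rel z (mm) [15.6 17.  17.5] x 47.6 58.5 y -12.0 8.8
d0.pkl side -1 204 lowest rel z (mm) [12.4 14.7 15.4] x -59.5 -44.1 y -12.6 8.0
d0.pkl side 1 307 lowest rel z (mm) [12.2 14.1 14.1] x 43.2 52.7 y -12.6 9.4
```

The offset is consistent, open or shut and in all cameras: the real fingertips end 11.5 mm behind the reported TCP, so the report reads 28 mm too deep. I'll correct for it: open, go down 29 mm, close.

```bash
python3 -m jog '[{"translation":[0,0,-5],"rot":[0,0,0],"fingers":50},{"translation":[0,0,-5],"rot":[0,0,0],"fingers":50},{"translation":[0,0,-5],"rot":[0,0,0],"fingers":50},{"translation":[0,0,-5],"rot":[0,0,0],"fingers":50},{"translation":[0,0,-5],"rot":[0,0,0],"fingers":50},{"translation":[0,0,29],"rot":[0,0,0],"fingers":50},{"translation":[0,0,29],"rot":[0,0,0],"fingers":50},{"translation":[0,0,29],"rot":[0,0,0],"fingers":0},{"translation":[0,0,29],"rot":[0,0,0],"fingers":0},{"translation":[0,0,29],"rot":[0,0,0],"fingers":0},{"translation":[0,0,29],"rot":[0,0,0],"fingers":0},{"translation":[0,0,29],"rot":[0,0,0],"fingers":0},{"translation":[0,0,29],"rot":[0,0,0],"fingers":0}]' 30
```

```text
clock: 5.0
tcp_pos: [0.4523, -0.1321, 0.0051]
eef_rot: [[-0.0, 1.0, 0.001], [1.0, 0.0, -0.0], [-0.0, 0.001, -1.0]]
contact_force: [0.2, 0.6, 3.6]
finger_gap: 0.117
grip_force: 30.0
```

```bash
python3 -m jog '[{"translation":[0,0,-260],"rot":[0,0,0],"fingers":0},{"translation":[0,0,-260],"rot":[0,0,0],"fingers":0},{"translation":[0,0,-260],"rot":[0,0,0],"fingers":0},{"translation":[0,0,-260],"rot":[0,0,0],"fingers":0},{"translation":[0,0,-260],"rot":[0,0,0],"fingers":0},{"translation":[0,0,-260],"rot":[0,0,0],"fingers":0},{"translation":[0,0,-260],"rot":[0,0,0],"fingers":0}]'
cat >> h.py <<'E'
from scipy.spatial.transform import Rotation as Ro
dh=np.array([np.cos(np.radians(156.2)),np.sin(np.radians(156.2)),0]);C,S=np.cos(np.radians(28)),np.sin(np.radians(28))
X=C*dh-np.array([0,0,S]);N=S*dh+np.array([0,0,C]);RC=np.c_[X,np.cross(-N,X),-N]
MOUTH=np.array([.546,.128,.1585])
def go(p,R):
    from bench import ctrl
    s=ctrl.get_state();R0=np.array(s['eef_rot'])
    print("at",np.round(s['tcp_pos'],4),"q",np.round(s['q'],0),"gap",s['finger_gap'])
    print("trans mm",((R0.T@(p-s['tcp_pos']))*1e3).round(1),"rot",Ro.from_matrix(R0.T@R).as_rotvec().round(4))
E
python3 -c "
from h import *
go(MOUTH+.06*N,RC)"
```

```text
clock: 5.88
tcp_pos: [0.4514, -0.1317, 0.2627]
eef_rot: [[0.0, 1.0, -0.004], [1.0, -0.0, 0.002], [0.002, -0.004, -1.0]]
contact_force: [0.3, 0.3, -1.8]
finger_gap: 0.114
grip_force: 30.0
at [ 0.4514 -0.1317  0.2627] q [-31.  10.  91.  -0.  79. -31.] gap 0.11438414396211845
trans mm [271.   69.   51.5] rot [-0.284  -0.4365 -1.1311]
```

```bash
python3 -m jog '[{"translation":[100,30,-20],"rot":[-0.1,-0.16,-0.42],"fingers":0},{"translation":[100,30,-20],"rot":[-0.1,-0.16,-0.42],"fingers":0},{"translation":[200,55,-10],"rot":[-0.2,-0.31,-0.8],"fingers":0},{"translation":[200,55,-10],"rot":[-0.2,-0.31,-0.8],"fingers":0},{"translation":[271,69,0],"rot":[-0.284,-0.4365,-1.131],"fingers":0},{"translation":[271,69,0],"rot":[-0.284,-0.4365,-1.131],"fingers":0},{"translation":[271,69,20],"rot":[-0.284,-0.4365,-1.131],"fingers":0},{"translation":[271,69,51],"rot":[-0.284,-0.4365,-1.131],"fingers":0},{"translation":[271,69,51],"rot":[-0.284,-0.4365,-1.131],"fingers":0},{"translation":[271,69,51],"rot":[-0.284,-0.4365,-1.131],"fingers":0},{"translation":[271,69,51],"rot":[-0.284,-0.4365,-1.131],"fingers":0}]'
python3 - <<'E'
from h import *
from bench import ctrl
go(MOUTH+.008*N,RC)
d={}
for n in("scene","side"): d[n]=ctrl.camera(n)
pickle.dump(d,open("d3.pkl","wb"))
a=d['scene']['img'][110:260,250:400];b=d['side']['img'][110:260,190:340]
cv=np.hstack([cv2.resize(i,(400,400),interpolation=2) for i in(a,b)])
cv2.imwrite("pics/p5.png",cv[:,:,::-1])
E
```

```text
clock: 7.25
tcp_pos: [0.5215, 0.139, 0.2148]
eef_rot: [[-0.805, 0.404, 0.434], [0.356, 0.915, -0.191], [-0.474, 0.0, -0.88]]
contact_force: [0.8, -0.1, -2.7]
finger_gap: 0.112
grip_force: 30.0
at [0.5215 0.139  0.2148] q [ 10.  11. 102. -22.  45. -44.] gap 0.11224692490666933
trans mm [ 3.  -0.2 54.3] rot [ 0.0003  0.0052 -0.0004]
```

View pics/p5.png

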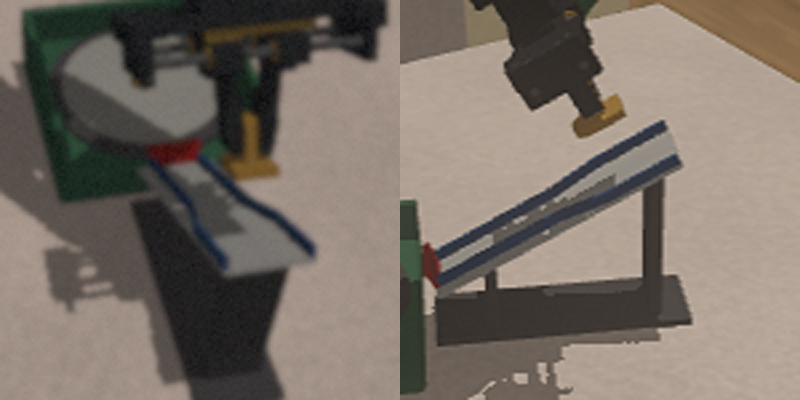

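Both views show the blank held upright over the chute, its plate parallel to the floor and its nose downhill. Lowering it.

```bash
python3 -m jog '[{"translation":[3,0,35],"rot":[0,0,0],"fingers":0},{"translation":[3,0,46],"rot":[0,0,0],"fingers":0},{"translation":[3,0,52],"rot":[0,0,0],"fingers":0},{"translation":[3,0,52],"rot":[0,0,0],"fingers":0},{"translation":[3,0,52],"rot":[0,0,0],"fingers":0}]'
python3 - <<'E'
from h import *
from bench import ctrl
d={}
for n in("scene","side"):
    c=d[n]=ctrl.camera(n);h,s,v=cv2.split(cv2.cvtColor(c['img'],cv2.COLOR_RGB2HSV))
    p,_,_=pts(c,(h>12)&(h<34)&(s>110)&(v>40))
    q=(p-MOUTH)@np.c_[X,np.cross(N,X),N]
    q=q[(abs(q[:,0])<.04)&(abs(q[:,1])<.04)&(q[:,2]<.06)&(q[:,2]>-.02)]
    if len(q):print(n,len(q),"chute coords mm",(np.percentile(q,[2,50,98],axis=0)*1e3).round(1).tolist())
E
```

```text
clock: 7.98
tcp_pos: [0.5413, 0.1303, 0.1674]
eef_rot: [[-0.806, 0.403, 0.434], [0.355, 0.915, -0.191], [-0.474, 0.0, -0.881]]
contact_force: [-0.2, 0.3, -1.7]
finger_gap: 0.11
grip_force: 30.0
scene 259 chute coords mm [[-24.8, -13.8, 6.6], [-9.6, 2.3, 14.4], [8.9, 17.5, 48.5]]
side 143 chute coords mm [[-22.8, -13.5, 7.0], [-3.8, 10.2, 13.6], [22.9, 19.1, 17.8]]
```

```bash
python3 -m jog '[{"translation":[0,0,3],"rot":[0,0,0],"fingers":0},{"translation":[0,0,3],"rot":[0,0,0],"fingers":0}]'
python3 -m jog '[{"translation":[0,0,0],"rot":[0,0,0],"fingers":30},{"translation":[0,0,0],"rot":[0,0,0],"fingers":30},{"translation":[0,0,0],"rot":[0,0,0],"fingers":30},{"translation":[0,0,0],"rot":[0,0,0],"fingers":30},{"translation":[0,0,-40],"rot":[0,0,0],"fingers":30},{"translation":[0,0,-80],"rot":[0,0,0],"fingers":60},{"translation":[0,0,-80],"rot":[0,0,0],"fingers":60},{"translation":[0,0,-80],"rot":[0,0,0],"fingers":60},{"translation":[0,0,-80],"rot":[0,0,0],"fingers":60}]'
cat > look.py <<'E'
from h import *
from bench import ctrl
import sys
d={}
for n in("scene","side"):
    c=d[n]=ctrl.camera(n);h,s,v=cv2.split(cv2.cvtColor(c['img'],cv2.COLOR_RGB2HSV))
    p,_,_=pts(c,(h>12)&(h<34)&(s>110)&(v>40))
    q=(p-MOUTH-.21*X)@np.c_[X,np.cross(N,X),N]
    q=q[(q[:,0]<.01)&(q[:,0]>-.3)&(abs(q[:,1])<.05)&(q[:,2]<.06)&(q[:,2]>-.01)]
    if len(q):
        t=q[q[:,2]>.03]
        print(n,len(q),"stop coords mm",(np.percentile(q,[2,50,98],axis=0)*1e3).round(1).tolist(),"tang",(np.percentile(t,[5,50,95],axis=0)*1e3).round(1).tolist() if len(t) else "")
a=d['scene']['img'][110:260,250:400];b=d['side']['img'][110:260,190:340]
cv2.imwrite(sys.argv[1],np.hstack([cv2.resize(i,(400,400),interpolation=2) for i in(a,b)])[:,:,::-1])
E
python3 look.py pics/p6.png
```

```text
clock: 8.32
tcp_pos: [0.5424, 0.1295, 0.1638]
eef_rot: [[-0.806, 0.404, 0.432], [0.355, 0.915, -0.191], [-0.473, -0.001, -0.881]]
contact_force: [-0.7, -0.5, -2.5]
finger_gap: 0.113
grip_force: 30.0
clock: 9.45
tcp_pos: [0.5077, 0.1445, 0.2331]
eef_rot: [[-0.807, 0.404, 0.431], [0.355, 0.915, -0.192], [-0.471, -0.002, -0.882]]
contact_force: [-0.5, -0.6, 0.4]
finger_gap: 0.681
grip_force: 0.0
scene 161 stop coords mm [[-56.3, -13.2, 0.9], [-39.9, 4.0, 7.6], [-14.1, 17.0, 40.3]] tang [[-41.5, -1.9, 30.9], [-39.2, 4.0, 35.5], [-27.9, 6.8, 40.7]]
side 183 stop coords mm [[-54.1, -13.4, 5.9], [-30.8, 4.9, 13.2], [-9.0, 13.5, 42.1]] tang [[-38.9, 1.3, 31.1], [-30.0, 5.1, 37.6], [-20.7, 8.8, 42.3]]
```

View pics/p6.png

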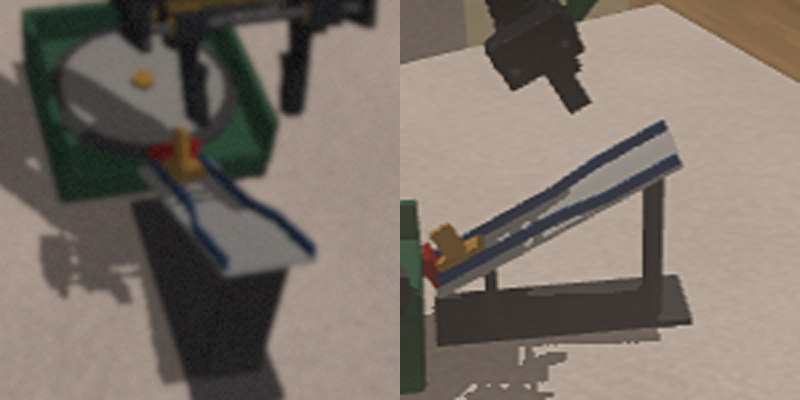

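The first blank rests against the stop, upright, nose downhill (about (180,150) and (455,245) in the crops). Now blank B.

```bash
python3 - <<'E'
from h import *
R=np.array([[0,1,0],[1,0,0],[0,0,-1.]])
go(np.array([.44,-.20,.25]),R)
E
```

```text
at [0.5077 0.1446 0.2335] q [ 11.   9. 102. -21.  48. -44.] gap 0.6813254643575561
trans mm [ -75.6 -342.6   22.3] rot [0.2823 0.4359 1.1309]
```

```bash
python3 -m jog '[{"translation":[-15,-60,-30],"rot":[0,0,0],"fingers":60},{"translation":[-76,-343,22],"rot":[0.2823,0.4359,1.131],"fingers":60},{"translation":[-76,-343,22],"rot":[0.2823,0.4359,1.131],"fingers":60},{"translation":[-76,-343,22],"rot":[0.2823,0.4359,1.131],"fingers":60},{"translation":[-76,-343,22],"rot":[0.2823,0.4359,1.131],"fingers":60},{"translation":[-76,-343,22],"rot":[0.2823,0.4359,1.131],"fingers":60},{"translation":[-76,-343,22],"rot":[0.2823,0.4359,1.131],"fingers":60},{"translation":[-76,-343,22],"rot":[0.2823,0.4359,1.131],"fingers":60},{"translation":[-76,-343,22],"rot":[0.2823,0.4359,1.131],"fingers":60},{"translation":[-76,-343,22],"rot":[0.2823,0.4359,1.131],"fingers":60},{"translation":[-76,-343,22],"rot":[0.2823,0.4359,1.131],"fingers":60},{"translation":[-76,-343,22],"rot":[0.2823,0.4359,1.131],"fingers":60}]'
python3 - <<'E'
from h import *
from bench import ctrl
s=ctrl.get_state();c=ctrl.camera("wrist")
T=np.eye(4);T[:3,:3]=s['eef_rot'];T[:3,3]=s['tcp_pos'];M=T@c['mount'];c['R']=M[:3,:3].T;c['t']=-c['R']@M[:3,3]
h,ss,v=cv2.split(cv2.cvtColor(c['img'],cv2.COLOR_RGB2HSV))
p,_,_=pts(c,(h>14)&(h<34)&(ss>110)&(v>40))
t=p[(abs(p[:,0]-.42)<.03)&(abs(p[:,1]+.25)<.03)&(p[:,2]>.036)&(p[:,2]<.05)]
print("tang",cv2.minAreaRect((t[:,:2]*1000).astype(np.float32)))
a=np.radians(11.8);x=np.array([np.cos(a),np.sin(a),0]);z=np.array([0,0,-1.])
go(np.array([.4195,-.2507,.08]),np.c_[x,np.cross(z,x),z])
E
```

```text
clock: 11.05
tcp_pos: [0.4401, -0.2, 0.2513]
eef_rot: [[-0.001, 1.0, 0.002], [1.0, 0.001, -0.0], [-0.0, 0.002, -1.0]]
contact_force: [-0.1, -0.5, 0.0]
finger_gap: 0.68
grip_force: 0.0
tang ((418.8772277832031, -249.24147033691406), (22.045425415039062, 10.059844017028809), 8.797224998474121)
at [ 0.4401 -0.2     0.2513] q [-38.  12.  90.   0.  78. -38.] gap 0.678223130713168
trans mm [-50.6 -21.  171.2] rot [ 1.600e-03 -1.300e-03  1.366e+00]
```

```bash
python3 -m jog '[{"translation":[-50,-21,100],"rot":[0,0,1.385],"fingers":55},{"translation":[-50,-21,100],"rot":[0,0,1.385],"fingers":55},{"translation":[-50,-21,100],"rot":[0,0,1.385],"fingers":55},{"translation":[-50,-21,100],"rot":[0,0,1.385],"fingers":55},{"translation":[-50,-21,100],"rot":[0,0,1.385],"fingers":55},{"translation":[-50,-21,100],"rot":[0,0,1.385],"fingers":55},{"translation":[-50,-21,100],"rot":[0,0,1.385],"fingers":55},{"translation":[-50,-21,100],"rot":[0,0,1.385],"fingers":55},{"translation":[-50,-21,150],"rot":[0,0,1.385],"fingers":55},{"translation":[-50,-21,200],"rot":[0,0,1.385],"fingers":55},{"translation":[-50,-21,235],"rot":[0,0,1.385],"fingers":55},{"translation":[-50,-21,246],"rot":[0,0,1.385],"fingers":55},{"translation":[-50,-21,246],"rot":[0,0,1.385],"fingers":55}]'
python3 -m jog '[{"translation":[0,0,0],"rot":[0,0,0],"fingers":0},{"translation":[0,0,0],"rot":[0,0,0],"fingers":0},{"translation":[0,0,0],"rot":[0,0,0],"fingers":0},{"translation":[0,0,0],"rot":[0,0,0],"fingers":0},{"translation":[0,0,0],"rot":[0,0,0],"fingers":0},{"translation":[0,0,0],"rot":[0,0,0],"fingers":0},{"translation":[0,0,0],"rot":[0,0,0],"fingers":0}]'
```

```text
clock: 12.72
tcp_pos: [0.4198, -0.2503, 0.0055]
eef_rot: [[0.983, 0.185, 0.002], [0.185, -0.983, 0.0], [0.002, 0.0, -1.0]]
contact_force: [0.6, -0.1, -0.1]
finger_gap: 0.625
grip_force: 0.0
clock: 13.6
tcp_pos: [0.4196, -0.2502, 0.0052]
eef_rot: [[0.983, 0.185, 0.002], [0.185, -0.983, 0.0], [0.002, 0.0, -1.0]]
contact_force: [-0.6, 0.4, 1.6]
finger_gap: 0.112
grip_force: 30.0
```

Gripped. Lifting, and turning halfway to the chute.

```bash
python3 -m jog '[{"translation":[0,0,-100],"rot":[0,0,0],"fingers":0},{"translation":[0,0,-200],"rot":[0,0,0],"fingers":0},{"translation":[0,0,-260],"rot":[0,0,0],"fingers":0},{"translation":[0,0,-260],"rot":[0,0,0],"fingers":0},{"translation":[0,0,-260],"rot":[0,0,-1.385],"fingers":0},{"translation":[0,0,-260],"rot":[0,0,-1.385],"fingers":0},{"translation":[0,0,-260],"rot":[0,0,-1.385],"fingers":0},{"translation":[0,0,-260],"rot":[0,0,-1.385],"fingers":0},{"translation":[0,0,-260],"rot":[0,0,-1.385],"fingers":0},{"translation":[0,0,-260],"rot":[0,0,-1.385],"fingers":0},{"translation":[0,0,-260],"rot":[0,0,-1.385],"fingers":0},{"translation":[0,0,-260],"rot":[0,0,-1.385],"fingers":0},{"translation":[0,0,-260],"rot":[0,0,-1.385],"fingers":0},{"translation":[0,0,-260],"rot":[0,0,-1.385],"fingers":0}]'
python3 -c "
from h import *
go(MOUTH+.06*N,RC)"
```

```text
clock: 15.35
tcp_pos: [0.4191, -0.2501, 0.2649]
eef_rot: [[0.001, 1.0, 0.001], [1.0, -0.001, 0.001], [0.001, 0.001, -1.0]]
contact_force: [-0.8, 0.6, -1.7]
finger_gap: 0.109
grip_force: 30.0
at [ 0.4191 -0.2501  0.2649] q [-45.  12.  88.   0.  80. -45.] gap 0.10936080083288229
trans mm [389.6 100.6  53.8] rot [-0.2808 -0.4323 -1.1327]
```

```bash
python3 -m jog '[{"translation":[150,40,-20],"rot":[-0.1,-0.16,-0.42],"fingers":0},{"translation":[150,40,-20],"rot":[-0.1,-0.16,-0.42],"fingers":0},{"translation":[150,40,-20],"rot":[-0.1,-0.16,-0.42],"fingers":0},{"translation":[290,75,-10],"rot":[-0.2,-0.31,-0.8],"fingers":0},{"translation":[290,75,-10],"rot":[-0.2,-0.31,-0.8],"fingers":0},{"translation":[290,75,-10],"rot":[-0.2,-0.31,-0.8],"fingers":0},{"translation":[390,100,0],"rot":[-0.281,-0.432,-1.132],"fingers":0},{"translation":[390,100,0],"rot":[-0.281,-0.432,-1.132],"fingers":0},{"translation":[390,100,0],"rot":[-0.281,-0.432,-1.132],"fingers":0},{"translation":[390,100,20],"rot":[-0.281,-0.432,-1.132],"fingers":0},{"translation":[390,100,54],"rot":[-0.281,-0.432,-1.132],"fingers":0},{"translation":[390,100,54],"rot":[-0.281,-0.432,-1.132],"fingers":0},{"translation":[390,100,54],"rot":[-0.281,-0.432,-1.132],"fingers":0}]'
python3 -c "
from h import *
go(MOUTH+.006*N,RC)"
python3 look.py pics/p7.png
```

```text
clock: 16.98
tcp_pos: [0.5197, 0.1394, 0.2129]
eef_rot: [[-0.807, 0.404, 0.431], [0.357, 0.915, -0.189], [-0.471, 0.002, -0.882]]
contact_force: [0.6, 0.1, -2.7]
finger_gap: 0.107
grip_force: 30.0
at [0.5197 0.1394 0.2129] q [ 10.  11. 102. -22.  45. -44.] gap 0.1072567842173509
trans mm [ 0.4  0.1 55.5] rot [ 0.001   0.0017 -0.0013]
scene 170 stop coords mm [[-235.2, -13.4, 1.2], [-40.8, 3.6, 8.0], [-16.4, 17.5, 59.7]] tang [[-235.9, -8.0, 31.4], [-41.8, 4.2, 39.7], [-33.8, 17.6, 59.8]]
side 201 stop coords mm [[-205.4, -13.1, 5.5], [-32.0, 5.1, 14.6], [-9.1, 16.0, 59.3]] tang [[-212.0, 0.2, 32.1], [-32.7, 5.6, 39.6], [-21.1, 16.6, 59.6]]
```

View pics/p7.png

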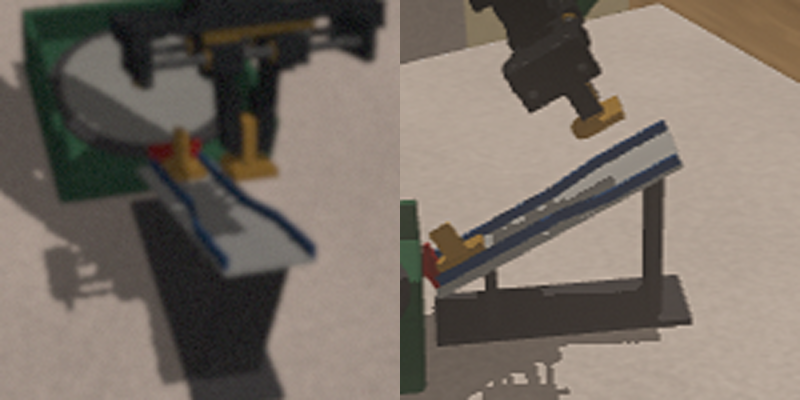

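It's the same picture as the first time, with blank B upright and nose downhill over the chute. Lower and release.

```bash
python3 -m jog '[{"translation":[0,0,35],"rot":[0,0,0],"fingers":0},{"translation":[0,0,46],"rot":[0,0,0],"fingers":0},{"translation":[0,0,54],"rot":[0,0,0],"fingers":0},{"translation":[0,0,54],"rot":[0,0,0],"fingers":0},{"translation":[0,0,54],"rot":[0,0,0],"fingers":0}]'
python3 -m jog '[{"translation":[0,0,0],"rot":[0,0,0],"fingers":30},{"translation":[0,0,0],"rot":[0,0,0],"fingers":30},{"translation":[0,0,0],"rot":[0,0,0],"fingers":30},{"translation":[0,0,0],"rot":[0,0,0],"fingers":30},{"translation":[0,0,-40],"rot":[0,0,0],"fingers":30},{"translation":[0,0,-90],"rot":[0,0,0],"fingers":60},{"translation":[0,0,-90],"rot":[0,0,0],"fingers":60},{"translation":[0,0,-90],"rot":[0,0,0],"fingers":60},{"translation":[0,0,-90],"rot":[0,0,0],"fingers":60},{"translation":[0,0,-90],"rot":[0,0,0],"fingers":60},{"translation":[0,0,-90],"rot":[0,0,0],"fingers":60},{"translation":[0,0,-90],"rot":[0,0,0],"fingers":60},{"translation":[0,0,-90],"rot":[0,0,0],"fingers":60},{"translation":[0,0,-90],"rot":[0,0,0],"fingers":60},{"translation":[0,0,-90],"rot":[0,0,0],"fingers":60}]'
python3 look.py pics/p8.png
```

```text
clock: 17.7
tcp_pos: [0.5424, 0.1298, 0.1645]
eef_rot: [[-0.808, 0.403, 0.431], [0.356, 0.915, -0.189], [-0.471, 0.001, -0.882]]
contact_force: [0.3, -1.3, -1.5]
finger_gap: 0.111
grip_force: 30.0
clock: 19.58
tcp_pos: [0.5036, 0.1466, 0.2432]
eef_rot: [[-0.808, 0.403, 0.43], [0.356, 0.915, -0.189], [-0.47, 0.0, -0.883]]
contact_force: [0.4, -0.3, 0.2]
finger_gap: 0.684
grip_force: 0.0
scene 288 stop coords mm [[-105.6, -11.1, 2.5], [-78.8, 5.1, 11.7], [-17.6, 17.0, 40.9]] tang [[-91.7, -2.1, 30.8], [-77.0, 3.3, 36.8], [-34.2, 6.4, 41.2]]
side 377 stop coords mm [[-101.3, -13.3, 5.3], [-55.2, 5.0, 13.2], [-10.1, 14.4, 41.3]] tang [[-88.3, -0.1, 30.9], [-69.7, 5.0, 37.7], [-21.7, 8.3, 41.6]]
```

View pics/p8.png

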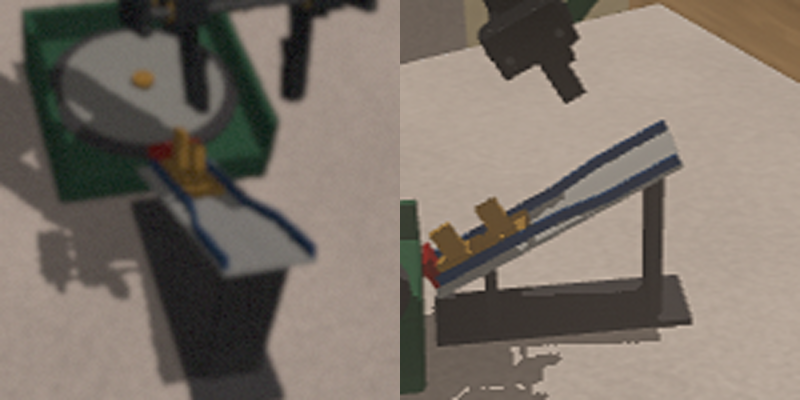

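Both blanks sit one behind the other at the stop, tangs up, about 28 and 78 mm from it. Handing in.

```bash
python3 -c "
from bench import ctrl
print(ctrl.close_job())"
```

```text
the job is handed in; nothing more can be done
None
```

I loaded both brass blanks into the chute: in the last images they rest one behind the other against the red stop, tang up and nose downhill, I left the steel blank untouched, and I handed the job in at about 20 s with no verdict returned.

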